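# Unlatch the sample chamber lid and hold it at its balance point

## Task

Open the small sample chamber: press the sprung latch knob all the way down and, keeping it down, turn it anticlockwise as far as it goes, then let it spring back up. Then take the lid by its grip bar and swing it up to its balance point, straight upright over its hinge, and keep hold of it there: the lid has no stay and would drop shut or fall over backwards, so never let it do either, and finish while still gripping it. Leave the vials, the jar and the blank flange around it where they are.

Things in the scene. Friction and masses are not known exactly. Their poses are not given: they have to be found in the camera images.
- knob (a joint): How far the latch knob is pressed down along its vertical axis, in m: 0 = up (a spring holds it up), 0.012 = all the way down. The spring takes about 2.5 N to start and 5.5 N at the bottom. Pins block the knob against turning until it is pressed more than 8 mm; at both ends of the turn it can spring up again and is then blocked anew.
- latch (a joint): How far the latch knob and its steel tongue are turned, in rad, anticlockwise seen from above: 0 = locked (the tongue reaches over a tab on the lid's left edge), 1.25 = end stop, open. From about 1.0 on, the knob can spring up again and the lid is free.
- lid (a joint): Angle of the lid in rad: 0 = shut and level, 1.571 = standing straight upright, which is its balance point (its weight is then right above the hinge), 2.1 = fallen over backwards against its stop. The hinge is nearly frictionless, so that the lid falls one way or the other unless it is held. The lid weighs 0.3 to 0.5 kg.
- knob_grip (a point): Point on the latch knob's vertical axis, 14 mm above its round flange (42 mm wide), inside the black grip bar standing on the flange: 13 mm thick, 38 mm long, 24 mm tall, its top 10 mm above the point. z is up, x lies across the bar's thickness, y along it. It sinks and turns with the knob. At the start it is 135 mm above the bench and the bar points at the lid.
- lid_bar (a point): Middle of the lid's grip bar: round steel, 12 mm thick, 100 mm long, parallel to the hinge, on two arms at its ends (84 mm clear between), 45 mm in front of the lid's edge; 93 mm above the bench when shut. It moves with the lid, 177 mm from the hinge axis. y runs along the bar, x along the lid towards the hinge. The space round and under the bar is free.
- lid_hinge (a point): Middle of the lid's hinge axis, at the back of the chamber, 93 mm above the bench; fixed to the chamber. y runs along the hinge, z is up, x is level and points from the chamber's front to its back. The lid swings up about this axis, its front edge rising and coming over the hinge.
- vial_a: Small vial with a blue cap, 27 mm across and 66 mm tall, standing to the left of the latch pillar; its origin is the centre of its underside. To be left alone.
- vial_b: Small vial with a black cap, 27 mm across and 66 mm tall, standing at the left; its origin is the centre of its underside. To be left alone.
- sample_jar: White jar with a screw lid, 66 mm across and 76 mm tall, behind and to the right of the chamber; its origin is the centre of its underside. To be left alone.
- chamber: The sample chamber, fixed to the bench: an aluminium box 120 x 150 mm, 85 mm high, its lid (10 mm thick, 150 mm wide, round sight glass) on top, and a grey latch pillar 84 mm high on its left side, its axis 118 mm left of and 10 mm behind the box's centre. Origin under the box's centre; x points to its back (hinge), y to the pillar.
- flange: Small round blank flange, aluminium, 40 mm across and 10 mm high, lying in front and to the right of the chamber; its origin is the centre of its underside. To be left alone.

How it is judged:
By the outcome, as a careful person would: the job done as asked, in the order asked, and still so for the second after the job is handed in, while the arm keeps its last pose, push and grip.
It also fails if it takes over 51 s, if anything falls off the work surface, if the arm or the gripper's body presses on something with over 40 N, if the wrist force passes 120 N, or if a joint passes its speed limit or range.

## Robot

A 6-joint arm with a two-finger parallel gripper is mounted at the origin on a cart in front of the work surface, level with it; the furniture and walls round the work are solid. World frame = base frame: x ahead of the robot, y to its left, z up, the work surface at z = 0. Lengths are in mm, angles in rad, forces in N, time in s.
With the tool pointing down it reaches from about 350 to 875 mm from the base axis. Payload 4.2 kg.
Tool frame: the origin (TCP) lies on the centre line of the jaws, within the pads' length; the fingertips stand 25 mm ahead of it and the grasp point (between the pads) lies 6 mm ahead of it; z points along the fingers, y is the direction in which the jaws open and shut (so a half turn about z gives the same grasp; the last joint's range is limited). The gripper opens to 85 mm and grips with 20 to 120 N. Pads are 22 mm wide; open, the fingers measure 114 mm over their backs; the gripper's body (76 mm by 85 mm) begins 54 mm behind the grasp point. The pads swing forward as they close: fully open they stand 13 mm farther back than shut.
Start: joints at [-0.844, 0.385, 0.008, 0, -1.194, -0.259], TCP at [281.839, -557.823, 256.312] pointing down, gripper open.
Joint ranges: [-3.14, 3.14], [-1.21, 2.06], [-1.07, 1.41], [-3.16, 2.05], [-2.99, -0.16], [-3.1, 3.1]. Speed limits (rad/s): [2.79, 2.79, 3.14, 3.14, 3.14, 3.14].

## Interface

Orientations are given as a unit quaternion [x, y, z, w].
In Python, from bench import arm gives the robot as it stands.
- The arm moves only by the tool drive_tool, never from a script. Its argument "plan" is a list of rows, each a list of 2 entries, a list of its own where there are three numbers: the shift along the tool's x, y, z in m, then the turn about the tool's z in degrees. A call has 1 to 12 rows; each row shifts and turns the commanded pose from where the row before left it, along the tool's axes as they then stand; what a row does not reach is not made up. A row lasts 1/8 s, in which the tool goes at most 62.5 mm and 10.7 degrees, less where a joint would pass 70% of its speed; a pose out of reach is approached as far as the arm can. A call with a gripper value outside its range is refused whole. "fingers" is the closure, from -1 (fully open) to 1 (shut), so that 0 is half open, set as the call begins (left out, the last holds). The fingers move at their own pace and stop on an object; the grip force is fixed at half the most. Time passes only in rows, so rows that do not move let the fingers close. It gives the time, the measured TCP pose, the force and the opening at its end, in the units of the state.
- arm.read_state(): the state, without advancing time (a new reading comes with each control period).
- arm.get_image(name): name is "scene" or "side" or "wrist"; returns a dict with "image" (400x640x3 uint8, red, green, blue), "K" (3x3 intrinsics, pixels), "dist" ([k1, k2, p1, p2, k3] as OpenCV has them; the pictures are not rectified), "R" (3x3) and "t" (3): a world point X has camera coordinates R X + t. Camera axes: x right, y down, z forward; pixel columns grow to the right and rows downward; lengths in mm; the calibration is good to about 2 mm. A picture is of the moment at which its call begins. There is no depth.
- arm.job_done(): hands the job in, once; it reports no verdict.
The state is a dict: "clock": time; "joints": joint angles; "joint_vel": joint speeds; "joint_efforts": joint torques, N m; "position": TCP position; "ee_rot": TCP orientation; "contact_force": force on the tool from outside, world axes, zero at the start; "wrist_torque": the same for the moment, N m; "gripper_width": finger opening in mm.
Only numpy, scipy, OpenCV 4.12 (cv2) and the standard library are available. Lean on these libraries where they do the work, as an engineer would, in place of code of your own. Each camera call takes 0.05 s, during which the arm holds its last target.

## Working session

There is one attempt and no reset: what is moved stays moved. The work goes in short steps, Python scripts to look and compute and a tool call to move; the robot and the scene stay as the last step left them, time stands still between calls to the robot, and variables do not carry over. Pictures are saved under pics/ and viewed, and the job is handed in when it is done.

Besides the shell and the picture viewer there is one more tool, called after "Call:" in YAML: its name, and indented under it one key for each argument. drive_tool: Moves the arm, as the interface text tells. Its arguments: {"type":"object","properties":{"plan":{"type":"array"},"fingers":{"type":"number"}},"required":["plan"]}

```bash
ls; mkdir -p pics; python3 - <<'E'
from bench import arm
import cv2
s=arm.read_state()
for k,v in s.items(): print(k,v)
for n in ["scene","side","wrist"]:
    d=arm.get_image(n)
    cv2.imwrite(f"pics/{n}0.png",d["image"][:,:,::-1])
    print(n,d["K"],d["dist"],d["R"],d["t"])
E
```

```text
pics
clock 0.0
joints [-8.44382271e-01  3.85555072e-01  6.61100557e-03 -5.19115858e-04
 -1.19399214e+00 -2.58579725e-01]
joint_vel [-0.00069931  0.00019263  0.0006769  -0.00041449 -0.00036742  0.0002547 ]
joint_efforts [ 2.21057458e-04 -3.92284226e+01  1.88396055e+01  4.18619648e+00
 -4.72019325e-03  7.04781513e-06]
position [ 281.61522434 -557.35725005  255.21363402]
ee_rot [-2.31696482e-01  9.72787509e-01  1.05685196e-03 -2.93322156e-04]
contact_force [ 0.1533297  -0.24995389  1.08890369]
wrist_torque [ 0.02393594 -0.00809489 -0.02916788]
gripper_width 85.63161447432174
scene [[473.66943371   0.         319.62802114]
 [  0.         473.66943371 200.47794466]
 [  0.           0.           1.        ]] [0.02887234 0.         0.         0.         0.        ] [[-0.46406576 -0.88556982 -0.02022525]
 [-0.35563007  0.20717568 -0.9113756 ]
 [ 0.81127691 -0.41574551 -0.4110784 ]] [545.23487436 215.16363829 755.14682048]
side [[415.76906766   0.         326.27707315]
 [  0.         415.76906766 196.62962676]
 [  0.           0.           1.        ]] [-0.03862365  0.          0.          0.          0.        ] [[ 0.99727648 -0.07286554  0.01141204]
 [-0.03411214 -0.5928859  -0.80456365]
 [ 0.065391    0.80198312 -0.59375677]] [-515.20054026  297.11652924  678.10819905]
wrist [[276.73003078   0.         317.05090335]
 [  0.         276.73003078 200.37003953]
 [  0.           0.           1.        ]] [-0.01123684  0.          0.          0.          0.        ] [[-0.4508508   0.89259643  0.00227425]
 [ 0.84668046  0.42684916  0.31769796]
 [ 0.2826053   0.14515994 -0.94818924]] [623.26173482 -42.32772709 380.38452174]
```

View pics/scene0.png

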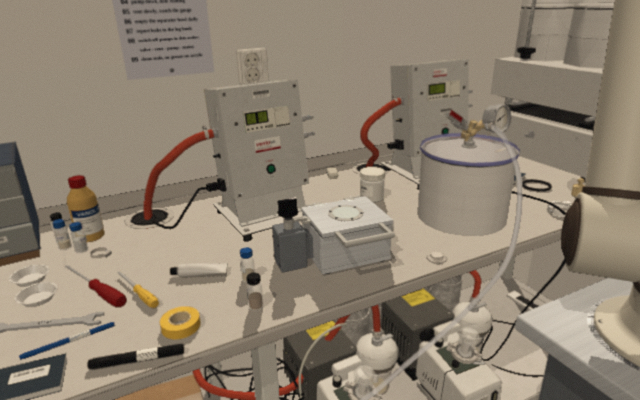

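View pics/side0.png

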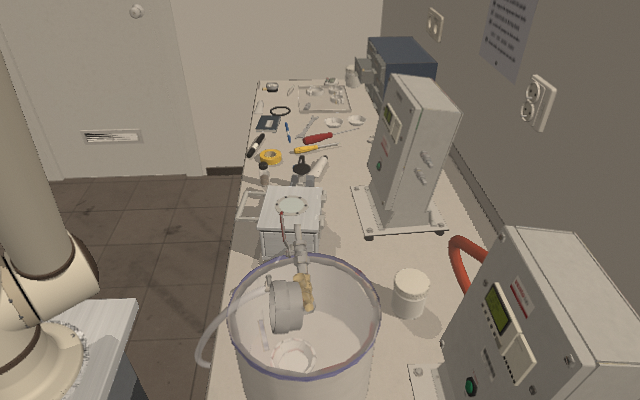

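View pics/wrist0.png

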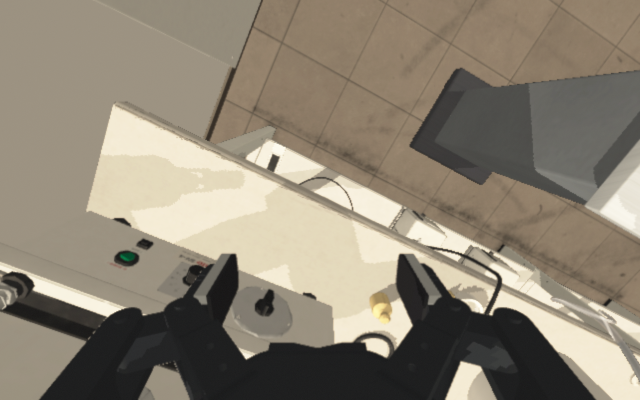

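The scene view shows the chamber (lid about 347,218; bar about 368,235), the latch knob (288,208) and the vials (247,262; 254,290). The side view shows the lid at (292,207), the bar at (247,205) and the knob at (302,168). Next I'll zoom in.

```bash
cat > h.py <<'E'
import numpy as np, cv2, pickle
def grab(arm,n,tag):
    d=arm.get_image(n); cv2.imwrite(f"pics/{tag}.png",d["image"][:,:,::-1]); pickle.dump(d,open(f"pics/{tag}.pkl","wb")); return d
def load(tag): return pickle.load(open(f"pics/{tag}.pkl","rb"))
def ray(d,uv):
    p=cv2.undistortPoints(np.array([[uv]],float),d["K"],d["dist"])[0,0]
    v=d["R"].T@np.array([p[0],p[1],1.]); return -d["R"].T@d["t"], v/np.linalg.norm(v)
def onz(d,uv,z):
    c,v=ray(d,uv); return c+v*(z-c[2])/v[2]
def tri(*obs):
    A=np.zeros((3,3));b=np.zeros(3)
    for d,uv in obs:
        c,v=ray(d,uv);P=np.eye(3)-np.outer(v,v);A+=P;b+=P@c
    X=np.linalg.solve(A,b)
    res=[np.linalg.norm((np.eye(3)-np.outer(r[1],r[1]))@(X-r[0])) for r in (ray(d,uv) for d,uv in obs)]
    return X,np.round(res,1)
def proj(d,X):
    r,_=cv2.Rodrigues(d["R"]); return cv2.projectPoints(np.array(X,float).reshape(-1,3),r,d["t"],d["K"],d["dist"])[0].reshape(-1,2)
def crop(d,x0,y0,w,h,s,name):
    im=d["image"][y0:y0+h,x0:x0+w,::-1]; cv2.imwrite(f"pics/{name}.png",cv2.resize(im,None,fx=s,fy=s,interpolation=cv2.INTER_CUBIC))
E
python3 - <<'E'
from bench import arm
from h import *
d=grab(arm,"scene","s1"); crop(d,225,180,190,140,4,"s1c")
d=grab(arm,"side","d1"); crop(d,220,140,130,120,5,"d1c")
E
```

```text
(no output)
```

View pics/s1c.png

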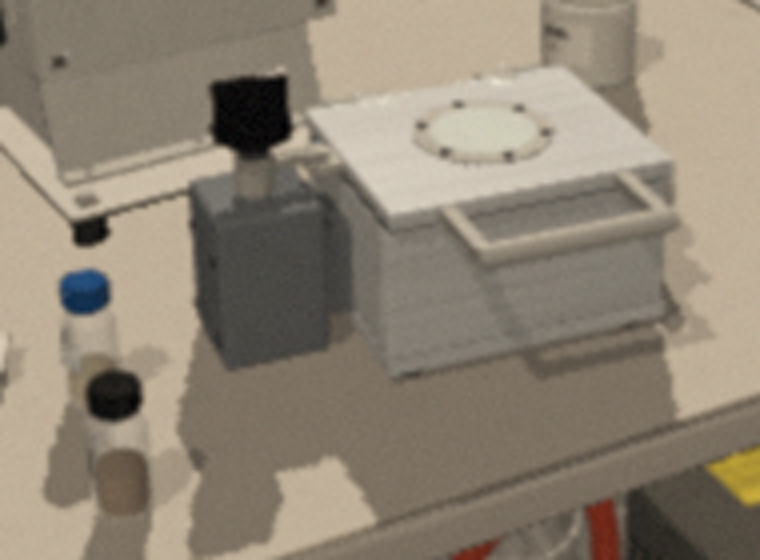

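View pics/d1c.png

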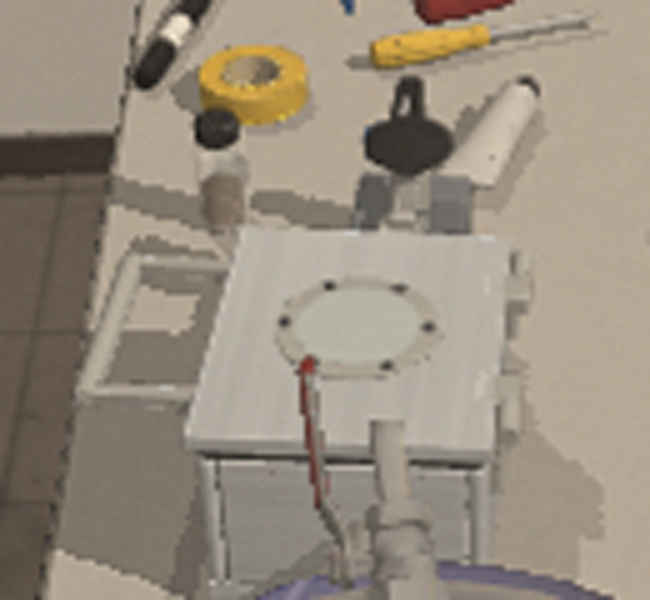

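```bash
python3 - <<'E'
from h import *
s=load("s1");d=load("d1")
S=lambda u,v:(225+u/4,180+v/4)
D=lambda u,v:(220+u/5,140+v/5)
P={"barL":(S(488,253),D(137,262)),"barR":(S(668,222),D(90,390)),"FL":(S(392,222),D(240,232)),"BL":(S(312,118),D(508,240)),"BR":(S(570,70),D(495,445)),"FR":(S(672,162),D(188,440)),"sight":(S(485,131),D(358,326)),"flange?":(S(250,128),D(408,146))}
for k,(a,b) in P.items():
    X,r=tri((s,a),(d,b)); print(k,X.round(1),r, onz(s,a,95).round(0))
for k,u in {"vialA":(85,290),"vialB":(113,395)}.items(): print(k,onz(s,S(*u),66).round(0))
E
```

```text
barL [362.6 368.2  93.8] [0.7 0.7] [360. 369.  95.]
barR [349.5 279.   92.2] [1.2 1.2] [344. 282.  95.]
FL [408.9 391.7  93.3] [0.5 0.5] [407. 393.  95.]
BL [531.6 375.1  94. ] [1. 1.] [528. 376.  95.]
BR [515.6 227.2  96. ] [3. 3.] [512. 227.  95.]
FR [393.7 243.5  94.3] [0.3 0.3] [393. 244.  95.]
sight [463.  309.7  98.5] [0.1 0.1] [469. 306.  95.]
flange? [488.7 426.7 116.4] [1.5 1.5] [533. 409.  95.]
vialA [467. 525.  66.]
vialB [378. 544.  66.]
```

```bash
python3 - <<'E'
from h import *
s=load("s1");d=load("d1")
print("cam",-s["R"].T@s["t"],-d["R"].T@d["t"])
for n,uv in {"potbaseL":(420,205),"potbasefront":(462,229),"potbaseR":(510,212),"edgeL":(280,350),"edgeR":(430,290),"flange":(437,257)}.items(): print(n,onz(s,uv,0).round(0))
P={"rimL":((420,150),(380,300)),"gauge":((497,118),(287,305)),"valvetop":((455,115),(283,215)),"hosetop":((515,150),(205,345))}
for k,(a,b) in P.items(): print(k,*tri((s,a),(d,b)))
from scipy.spatial.transform import Rotation as R
print(R.from_quat([-2.31696482e-01,9.72787509e-01,1.05685196e-03,-2.93322156e-04]).as_matrix().round(3))
E
```

```text
cam [-283.08968333  752.21577494  517.54694384] [ 479.59048885 -405.21549063  647.55997978]
potbaseL [583.  18.   0.]
potbasefront [431.  19.   0.]
potbaseR [ 441. -145.    0.]
edgeL [266. 547.   0.]
edgeR [277. 239.   0.]
flange [362. 150.   0.]
rimL [601.84498753  11.63843783 139.22579709] [3.7 3.7]
gauge [459.78529646 -76.1636893  241.46129326] [0.9 0.9]
valvetop [453.01815177  58.29526442 270.38023409] [4.3 4.3]
hosetop [369.67813588 -73.27470833 185.98014138] [20.3 20.3]
[[-0.893 -0.451 -0.001]
 [-0.451  0.893  0.002]
 [ 0.     0.002 -1.   ]]
```

```bash
python3 - <<'E'
from h import *
crop(load("s1"),390,60,180,180,4,"s1p");crop(load("d1"),190,220,220,180,3,"d1p")
E
```

```text
(no output)
```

View pics/s1p.png

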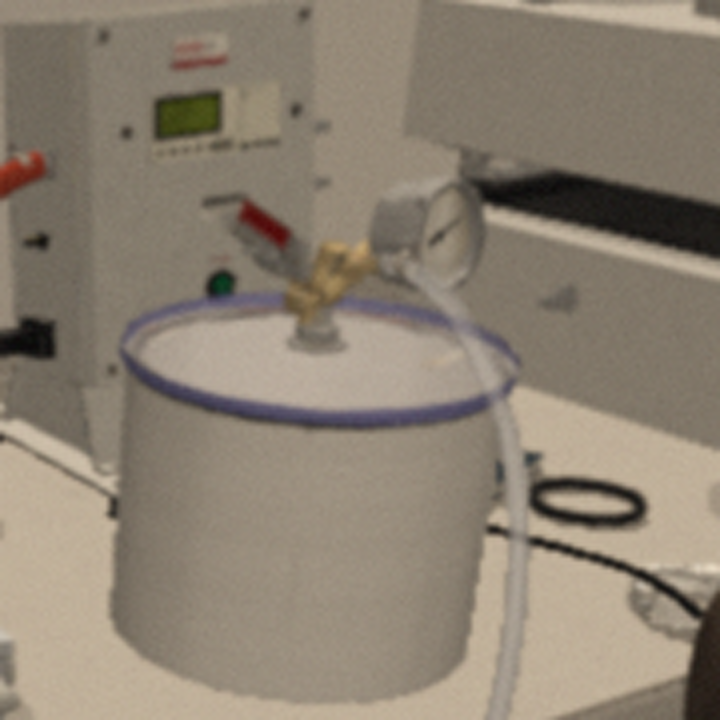

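View pics/d1p.png

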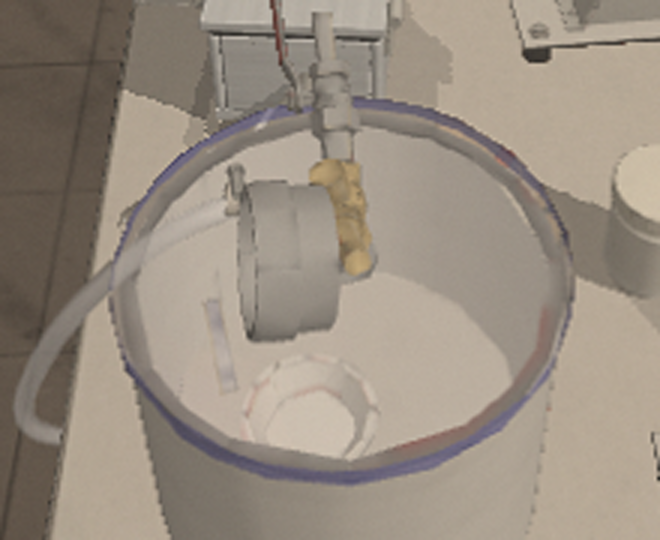

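Call:
drive_tool:
  plan:
    - [[0, 0, -0.05], 0]
    - [[0, 0, -0.05], 0]
    - [[0, 0, -0.05], 0]
    - [[-0.031, 0.039, 0], 0]
    - [[-0.031, 0.039, 0], 0]
    - [[-0.031, 0.039, 0], 0]
    - [[-0.031, 0.039, 0], 0]
    - [[-0.031, 0.039, 0], 0]
    - [[-0.031, 0.039, 0], 0]
  fingers: 0

```text
clock: 1.38
position: [342.2, -263.5, 406.3]
ee_rot: [-0.232, 0.973, -0.0, 0.0]
contact_force: [1.2, 0.9, 0.0]
gripper_width: 42.7
```

Call:
drive_tool:
  plan:
    - [[-0.036, 0.045, 0], 0]
    - [[-0.036, 0.045, 0], 0]
    - [[-0.036, 0.045, 0], 0]
    - [[-0.036, 0.045, 0], 0]
    - [[-0.036, 0.045, 0], 0]
    - [[-0.036, 0.045, 0], 0]
    - [[-0.036, 0.045, 0], 0]
    - [[-0.036, 0.045, 0], 0]
    - [[-0.036, 0.045, 0], 0]
    - [[-0.036, 0.045, 0], 0]
    - [[-0.036, 0.045, 0], 0]
    - [[-0.036, 0.045, 0], 0]

```text
clock: 2.88
position: [484.5, 413.5, 406.3]
ee_rot: [-0.232, 0.973, -0.0, 0.0]
contact_force: [1.4, 0.2, 1.6]
gripper_width: 42.5
```

Call:
drive_tool:
  plan:
    - [[0, 0, 0], -9.4]
    - [[0, 0, 0], -9.4]
    - [[0, 0, 0], -9.4]
    - [[0, 0, 0], -9.4]
    - [[0, 0, 0], -9.4]
    - [[0, 0, 0], -9.4]
    - [[0, 0, 0], 0]

```text
clock: 3.75
position: [484.4, 411.7, 406.1]
ee_rot: [-0.663, 0.748, 0.0, -0.0]
contact_force: [-0.7, 0.1, 0.1]
gripper_width: 43.0
```

```bash
python3 - <<'E'
from bench import arm
from h import *
s=arm.read_state();print(s["position"],s["ee_rot"],s["joints"])
d=grab(arm,"wrist","w1")
print(-d["R"].T@d["t"])
for p in ([487,426,145],[356,324,93],[532,303,93]): print(proj(d,p))
E
```

```text
[484.36078093 411.67370974 406.09195364] [-6.63243006e-01  7.48404081e-01  2.07915341e-05 -2.16826188e-04] [ 9.58505164e-01  3.50117922e-01  3.20681754e-01 -1.40796976e-04
 -1.54177244e+00 -1.07900991e+00]
[474.91489088 331.71008326 523.48512082]
[[316.69376043 179.07544623]]
[[397.7453482   92.11465475]]
[[275.8131403   92.26221361]]
```

View pics/w1.png

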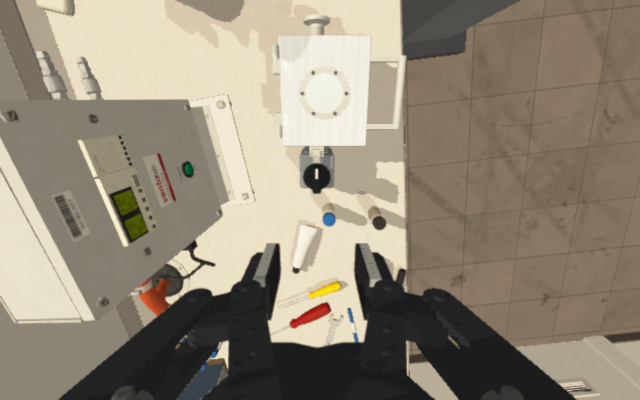

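The wrist view shows the knob at (317,177) with a white mark on its bar, the lid at (325,92) and the bar at (399,92). The pump box is at the left. I'll zoom in on it.

```bash
python3 - <<'E'
from h import *
d=load("w1"); crop(d,260,10,160,225,4,"w1c")
im=cv2.imread("pics/w1c.png"); cv2.imwrite("pics/w1c_a.png",im[:600]);cv2.imwrite("pics/w1k.png",cv2.resize(d["image"][140:235,270:400,::-1],None,fx=6,fy=6,interpolation=cv2.INTER_CUBIC))
E
```

```text
(no output)
```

View pics/w1c_a.png

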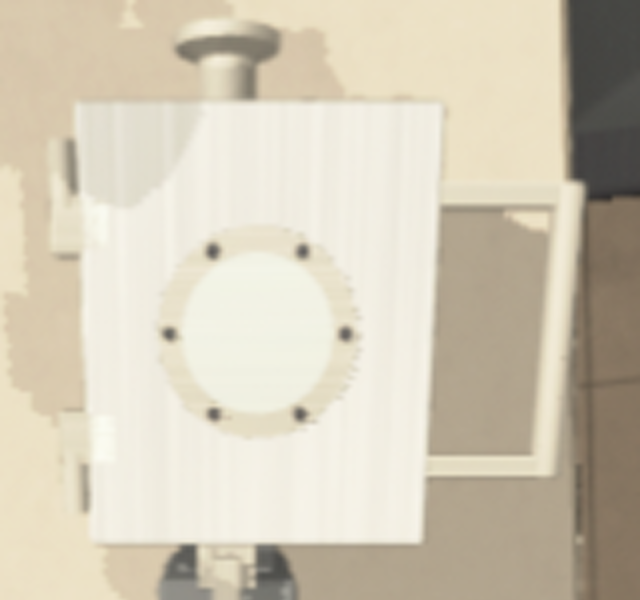

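View pics/w1k.png

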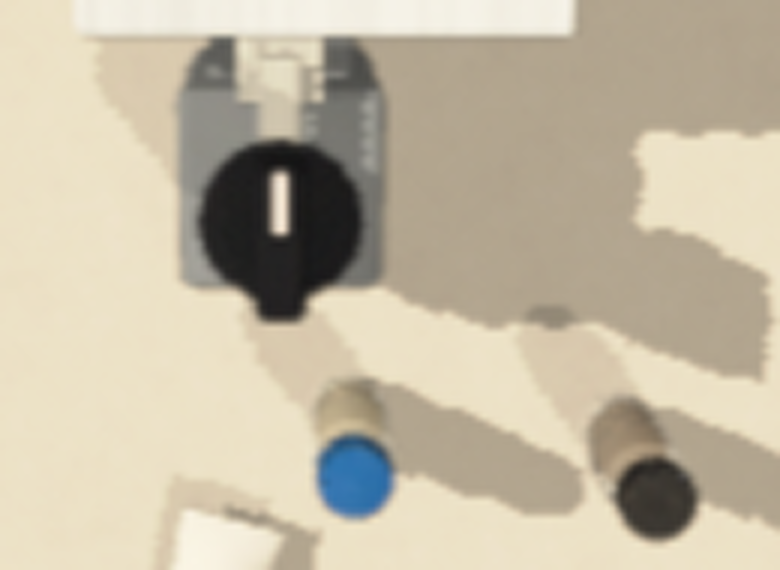

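```bash
python3 - <<'E'
from h import *
s=load("s1");d=load("d1");w=load("w1")
S=lambda u,v:(225+u/4,180+v/4)
D=lambda u,v:(220+u/5,140+v/5)
W=lambda u,v:(260+u/4,10+v/4)
P={"barL":(S(488,253),D(137,262),W(544,466)),"barR":(S(668,222),D(90,390),W(569,192)),"FL":(S(392,218),D(240,232),W(422,543)),"BL":(S(312,116),D(508,238),W(92,544)),"BR":(S(570,70),D(495,442),W(75,102)),"FR":(S(672,160),D(188,438),W(442,102)),"sight":(S(485,131),D(358,326),W(257,331)),"flange":(S(250,128),D(408,146),(316.7,176.3))}
R={}
for k,(a,b,c) in P.items():
    X,r=tri((s,a),(d,b),(w,c)); R[k]=X; print(k,X.round(1),r, onz(w,c,95).round(1))
print("knob z121",onz(w,(316.7,176.3),121), "markends z145",onz(w,(270+280/6,140+170/6),145),onz(w,(270+280/6,140+237/6),145),"barend",onz(w,(270+280/6,140+318/6),145))
L=np.array([onz(w,P[k][2],98)[:2] for k in ("FL","BL","BR","FR")])
yv=(L[0]-L[3]+L[1]-L[2]);xv=L[1]-L[0]+L[2]-L[3]
print(L, "yaw",np.degrees(np.arctan2(-yv[0],yv[1])),np.degrees(np.arctan2(xv[1],xv[0])),np.linalg.norm(xv)/2,np.linalg.norm(yv)/2, L.mean(0))
bm=(R["barL"]+R["barR"])/2; bw=[onz(w,P[k][2],93)[:2] for k in("barL","barR")]
print("bar",bm,np.mean(bw,0),bw)
print("hinge knuckles",onz(w,W(63,235),93),onz(w,W(75,430),93))
# pump box corners
from bench import arm
E
```

```text
barL [361.3 370.3  94. ] [1.8 1.8 2.1] [360.6 372.2  95. ]
barR [348.9 279.4  92.3] [1.  1.5 0.8] [348.9 280.   95. ]
FL [408.5 393.1  94.6] [1.8 2.2 2.3] [408.  395.3  95. ]
BL [532.2 377.5  94.9] [3.1 0.3 3.3] [533.6 380.5  95. ]
BR [515.3 229.9  95.8] [4.5 3.  2.2] [515.7 231.9  95. ]
FR [392.5 245.5  95.2] [1.4 1.7 1.9] [391.3 247.   95. ]
sight [462.6 311.1  98.3] [1.1 0.8 1.3] [462.3 312.2  95. ]
flange [488.  427.7 116.5] [1.6 1.9 1.2] [488. 434.  95.]
knob z121 [487.2442911 427.758011  121.       ] markends z145 [485.18810122 410.76983609 145.        ] [487.11188123 426.60503    145.        ] barend [489.50591134 446.3107668  145.        ]
[[408.47121211 394.84443955]
 [533.17773921 380.15060202]
 [515.44985208 232.61683147]
 [391.86605997 247.54658893]] yaw -6.642157603885037 -6.803814879918051 125.02563736319694 148.41196247673992 [462.24121584 313.78961549]
bar [355.10745363 324.86846309  93.17385601] [354.19868086 326.04916568] [array([360.09142182, 372.34413005]), array([348.30593989, 279.7542013 ])]
hinge knuckles [526.91743034 272.16663033  93.        ] [533.49375036 338.31480115  93.        ]
```

Call:
drive_tool:
  plan:
    - [[-0.008, -0.001, 0.04], 0]
    - [[-0.008, 0, 0.05], 0]
    - [[0, 0, 0.05], 0]
    - [[0, 0, 0.05], 0]
    - [[0, 0, 0.016], 0]
    - [[0, 0, 0], 0]

```text
clock: 4.55
position: [487.6, 427.5, 200.2]
ee_rot: [-0.664, 0.748, -0.0, -0.0]
contact_force: [-0.5, -0.1, 0.8]
gripper_width: 42.5
```

```bash
python3 - <<'E'
from bench import arm
from h import *
s=arm.read_state();print(s["position"],s["ee_rot"],s["contact_force"])
d=grab(arm,"wrist","w2")
for p in ([487.3,427.5,145],[487.3,427.5,121]): print(proj(d,p))
E
```

```text
[487.57664409 427.53085027 200.19443804] [-6.63680674e-01  7.48015803e-01 -3.94419704e-04 -4.07369721e-04] [-0.48640059 -0.1406231   0.82007317]
[[317.9269263  231.88835625]]
[[317.85980647 218.590753  ]]
```

View pics/w2.png

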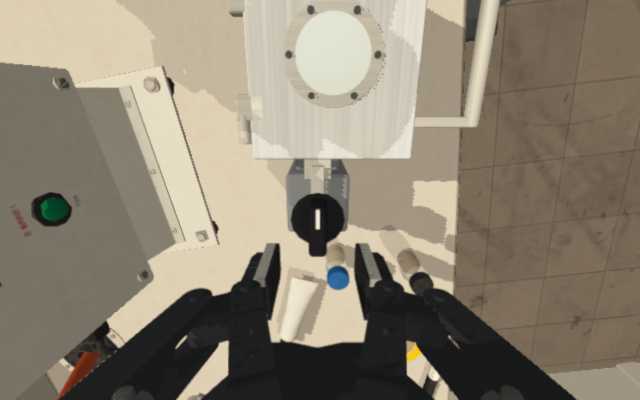

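The knob's flange is centred at (318,219), against a prediction of (317.9,218.6). I'll descend and grip.

Call:
drive_tool:
  plan:
    - [[0, 0, 0.03], 0]
    - [[0, 0, 0.015], 0]
    - [[0, 0, 0.006], 0]
    - [[0, 0, 0], 0]

```text
clock: 5.1
position: [487.7, 427.8, 150.0]
ee_rot: [-0.664, 0.748, -0.0, 0.001]
contact_force: [0.2, -0.5, 1.2]
gripper_width: 42.6
```

Call:
drive_tool:
  plan:
    - [[0, 0, 0], 0]
    - [[0, 0, 0], 0]
    - [[0, 0, 0], 0]
    - [[0, 0, 0], 0]
  fingers: 1

```text
clock: 5.6
position: [487.5, 427.8, 150.0]
ee_rot: [-0.664, 0.748, 0.0, 0.001]
contact_force: [-0.9, 0.7, 2.3]
gripper_width: 11.5
```

```bash
python3 - <<'E'
from bench import arm
from h import *
s=arm.read_state();print(s)
d=grab(arm,"wrist","w3")
d=grab(arm,"scene","s3");crop(d,225,100,190,140,4,"s3c")
E
```

```text
{'clock': 5.6, 'joints': array([ 9.69284193e-01,  5.09267149e-01, -7.07429351e-02,  1.56861782e-04,
       -9.89344080e-01, -1.08782905e+00]), 'joint_vel': array([ 1.61550960e-05,  2.31753926e-03, -2.23307818e-04,  6.06130629e-04,
        2.06356453e-03,  4.39430105e-04]), 'joint_efforts': array([-4.89530247e-01, -4.20586753e+01,  1.61877036e+01,  3.69622551e+00,
       -2.96441128e-02,  2.99429905e-02]), 'position': array([487.51943612, 427.84775109, 149.97653802]), 'ee_rot': array([-6.64009636e-01,  7.47723665e-01,  1.09970287e-04,  7.15657020e-04]), 'contact_force': array([-0.90623787,  0.66922988,  2.28265053]), 'wrist_torque': array([ 0.15649225,  0.1799566 , -0.04196778]), 'gripper_width': 11.516914165377786}
```

View pics/w3.png

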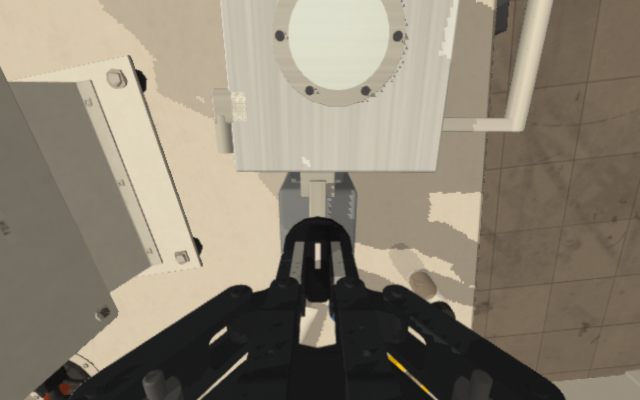

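View pics/s3c.png

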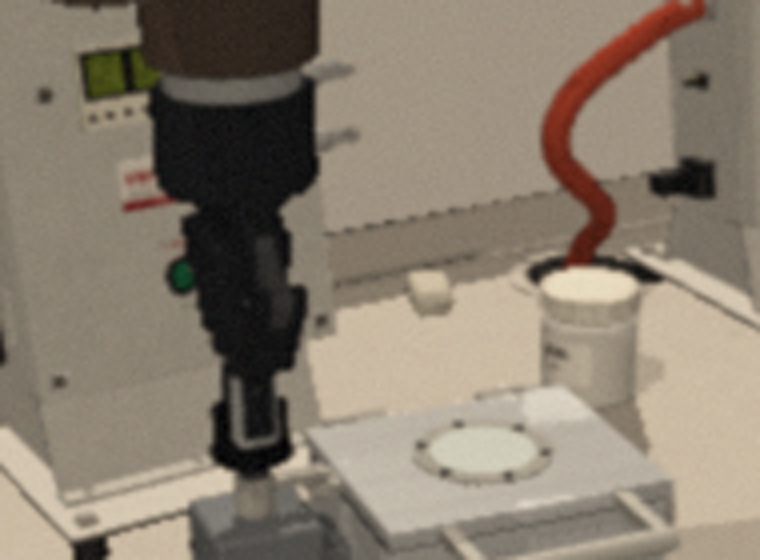

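The knob's bar is gripped between the pads. Next I'll press it down.

Call:
drive_tool:
  plan:
    - [[0, 0, 0.003], 0]
    - [[0, 0, 0.004], 0]
    - [[0, 0, 0.004], 0]
    - [[0, 0, 0.002], 0]
    - [[0, 0, 0], 0]
    - [[0, 0, 0], 0]

```text
clock: 6.45
position: [487.6, 427.9, 138.4]
ee_rot: [-0.664, 0.748, -0.0, 0.001]
contact_force: [-3.6, -1.2, 11.3]
gripper_width: 11.6
```

```bash
python3 - <<'E'
from bench import arm
from h import *
d=grab(arm,"wrist","w4");crop(d,250,160,140,120,5,"w4c")
d=grab(arm,"scene","s4");crop(d,250,180,100,90,6,"s4c")
E
```

```text
(no output)
```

View pics/s4c.png

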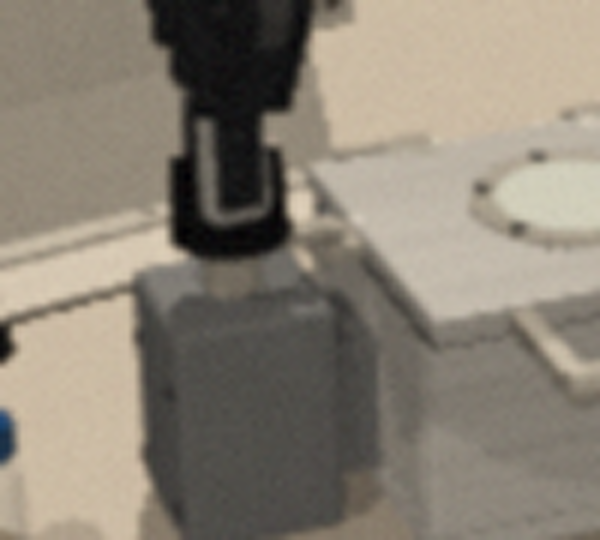

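Force is about 10 N against the spring's 5.5 N, so the knob is at the bottom. Now the anticlockwise turn.

Call:
drive_tool:
  plan:
    - [[0, 0, 0], -4]
    - [[0, 0, 0], -8]
    - [[0, 0, 0], -9]
    - [[0, 0, 0], -9]
    - [[0, 0, 0], -9]
    - [[0, 0, 0], -9]
    - [[0, 0, 0], -9]
    - [[0, 0, 0], -7]
    - [[0, 0, 0], -3]
    - [[0, 0, 0], 0]

```text
clock: 7.8
position: [487.4, 427.7, 138.3]
ee_rot: [0.967, -0.256, 0.0, -0.001]
contact_force: [-3.0, -0.5, 11.8]
gripper_width: 11.6
```

```bash
python3 - <<'E'
from bench import arm
s=arm.read_state();print(s["wrist_torque"],s["contact_force"],s["joints"])
E
```

```text
[-0.09144568  1.24129101  0.04052474] [-3.01222428 -0.5342972  11.83295749] [ 9.69521797e-01  5.20568135e-01 -8.39030390e-02  6.67455974e-04
 -9.65006510e-01  8.21026403e-02]
```

Call:
drive_tool:
  plan:
    - [[0, 0, 0], -3]
    - [[0, 0, 0], -2]
    - [[0, 0, 0], -1]
    - [[0, 0, 0], 0]

```text
clock: 8.3
position: [487.4, 427.7, 138.3]
ee_rot: [0.978, -0.208, 0.0, -0.001]
contact_force: [-3.9, -0.4, 11.5]
gripper_width: 11.7
```

```bash
python3 - <<'E'
from bench import arm
from h import *
s=arm.read_state();print(s["wrist_torque"],s["contact_force"],s["joints"])
d=grab(arm,"wrist","w5")
E
```

```text
[-0.06383059  1.22345498 -0.90227704] [-3.92053814 -0.35004349 11.49399883] [ 9.69147610e-01  5.20511803e-01 -8.37224971e-02 -2.21458798e-04
 -9.64919419e-01  1.83665607e-01]
```

View pics/w5.png

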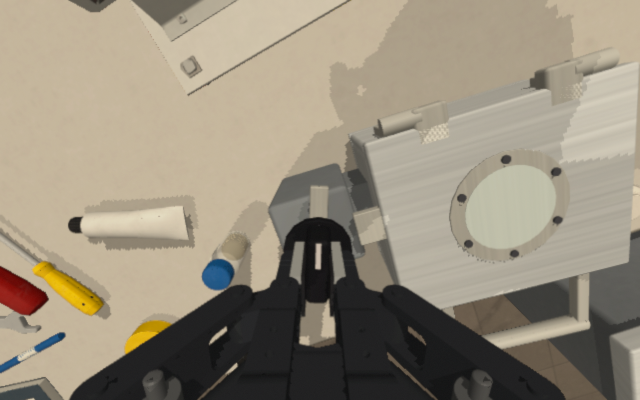

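The end stop is felt: torque is -0.9 N m at a turn of 1.27 rad. The tongue at (318,200) is clear of the tab at (368,222). I'll let it spring up, then release.

Call:
drive_tool:
  plan:
    - [[0, 0, -0.003], 0]
    - [[0, 0, -0.004], 0]
    - [[0, 0, -0.004], 0]
    - [[0, 0, -0.002], 0.5]
    - [[0, 0, 0], 0]

```text
clock: 8.98
position: [487.3, 427.6, 149.1]
ee_rot: [0.978, -0.21, -0.0, -0.0]
contact_force: [-2.1, 3.1, 4.0]
gripper_width: 11.6
```

Call:
drive_tool:
  plan:
    - [[0, 0, 0], 0]
    - [[0, 0, 0], 0]
    - [[0, 0, 0], 0]
  fingers: 0

```text
clock: 9.35
position: [487.2, 426.9, 148.7]
ee_rot: [0.978, -0.21, -0.0, 0.001]
contact_force: [0.0, 0.4, 0.4]
gripper_width: 42.4
```

Call:
drive_tool:
  plan:
    - [[0, 0, -0.01], 0]
    - [[0, 0, -0.03], 0]
    - [[0, 0, -0.03], 0]
    - [[0, 0, 0], 0]

```text
clock: 9.85
position: [488.5, 428.6, 223.3]
ee_rot: [0.978, -0.21, 0.002, -0.003]
contact_force: [-0.3, -0.2, -1.3]
gripper_width: 42.9
```

```bash
python3 - <<'E'
from bench import arm
from h import *
s=arm.read_state();print(s["position"],s["ee_rot"])
d=grab(arm,"wrist","w6");
d=grab(arm,"scene","s6");crop(d,250,180,130,90,6,"s6c")
E
```

```text
[488.46643796 428.56861618 223.32852697] [ 0.97766818 -0.21012299  0.00183916 -0.00314291]
```

View pics/w6.png

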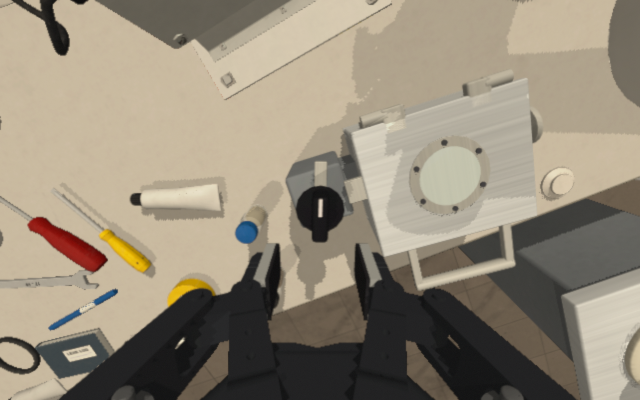

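View pics/s6c.png

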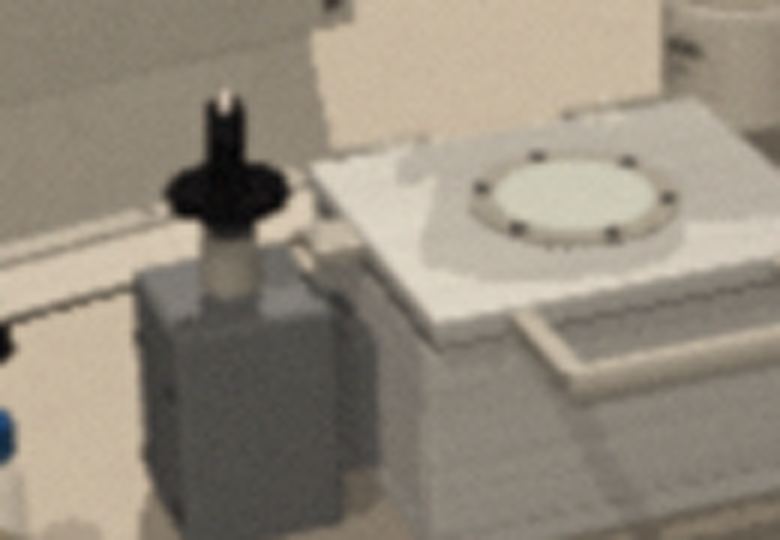

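The knob has sprung up and is turned, with its bar now along the box's side. I'll turn the tool back and go over the lid's bar.

Call:
drive_tool:
  plan:
    - [[0, 0, 0], 9]
    - [[0, 0, 0], 9]
    - [[0, 0, 0], 9]
    - [[0, 0, 0], 9]
    - [[0, 0, 0], 9]
    - [[0, 0, 0], 9]
    - [[0, 0, 0], 9]
    - [[0, 0, 0], 9.4]
    - [[0.029, 0.03, 0], 0]
    - [[0.029, 0.03, 0], 0]
    - [[0.029, 0.03, 0], 0]
    - [[0.029, 0.03, 0], 0]

```text
clock: 11.45
position: [353.2, 324.7, 218.1]
ee_rot: [-0.665, 0.747, -0.0, -0.001]
contact_force: [-0.2, 1.7, 0.2]
gripper_width: 42.7
```

Call:
drive_tool:
  plan:
    - [[0, 0, 0], 0]

```text
clock: 11.58
position: [352.5, 323.8, 218.6]
ee_rot: [-0.665, 0.747, -0.0, -0.001]
contact_force: [-0.2, 0.6, -0.5]
gripper_width: 43.0
```

```bash
python3 - <<'E'
from bench import arm
from h import *
s=arm.read_state();print(s["position"],s["ee_rot"],s["joints"])
d=grab(arm,"wrist","w7");
for p in ([361,371,93],[349.5,279.5,93],[355,325,93]): print(proj(d,p))
E
```

```text
[352.45072432 323.8238851  218.62222333] [-6.64948915e-01  7.46887435e-01 -1.73287610e-04 -1.43884201e-03] [ 1.08309210e+00  1.70490338e-01 -3.94628736e-01 -8.00403437e-04
 -1.00849567e+00 -1.19860804e+00]
[[314.1264137  246.17110688]]
[[314.73267116 151.68064514]]
[[314.64726219 201.31848927]]
```

View pics/w7.png

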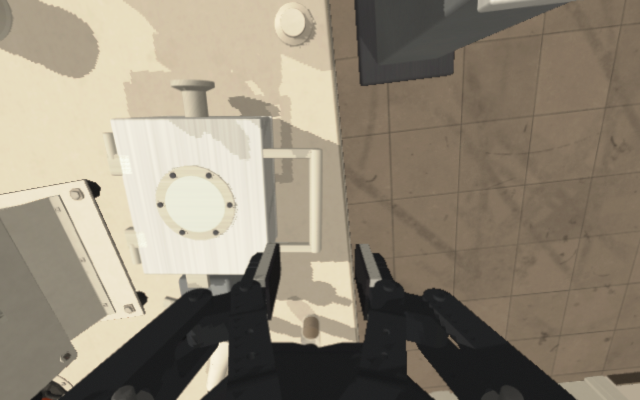

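```bash
python3 - <<'E'
from h import *
d=load("w7"); w1=load("w1"); crop(d,250,135,90,130,4.5,"w7c")
g=cv2.cvtColor(d["image"],cv2.COLOR_RGB2GRAY)
for r in range(160,241,8): print(r,g[r,300:332].tolist())
E
```

```text
160 [162, 162, 161, 162, 162, 161, 159, 160, 167, 188, 209, 222, 226, 225, 222, 217, 211, 202, 192, 176, 159, 143, 148, 161, 162, 163, 162, 162, 162, 161, 161, 162]
168 [162, 162, 162, 162, 162, 162, 162, 163, 169, 189, 211, 222, 226, 225, 223, 217, 211, 203, 190, 175, 157, 141, 146, 159, 161, 161, 160, 160, 161, 161, 162, 162]
176 [161, 161, 161, 161, 160, 161, 160, 161, 168, 188, 210, 222, 227, 226, 223, 218, 211, 202, 189, 173, 155, 141, 148, 161, 162, 162, 162, 162, 162, 162, 161, 162]
184 [160, 162, 162, 162, 162, 162, 161, 162, 167, 188, 212, 223, 227, 227, 223, 218, 211, 201, 188, 171, 153, 142, 149, 160, 162, 162, 162, 162, 162, 162, 162, 161]
192 [162, 162, 162, 162, 162, 162, 163, 162, 167, 189, 213, 223, 228, 227, 223, 218, 211, 201, 186, 169, 151, 142, 149, 161, 162, 162, 162, 161, 161, 162, 162, 162]
200 [162, 161, 161, 162, 161, 162, 162, 162, 166, 189, 213, 223, 227, 227, 223, 218, 210, 199, 184, 167, 150, 143, 152, 161, 162, 162, 162, 162, 162, 162, 161, 161]
208 [163, 163, 162, 161, 161, 162, 162, 163, 166, 189, 213, 222, 228, 227, 223, 218, 209, 198, 182, 165, 148, 142, 151, 160, 161, 161, 162, 162, 163, 163, 163, 162]
216 [162, 162, 162, 161, 161, 162, 162, 162, 166, 190, 214, 222, 227, 227, 223, 218, 209, 197, 180, 162, 147, 143, 153, 159, 159, 160, 161, 161, 161, 161, 162, 162]
224 [161, 160, 159, 159, 160, 161, 162, 162, 165, 189, 214, 222, 227, 227, 223, 218, 208, 194, 178, 161, 145, 143, 154, 162, 162, 162, 160, 159, 159, 161, 162, 162]
232 [162, 161, 162, 162, 162, 162, 162, 162, 165, 189, 214, 222, 226, 226, 223, 217, 207, 191, 175, 158, 143, 144, 157, 161, 161, 160, 160, 160, 161, 162, 162, 162]
240 [161, 160, 161, 162, 162, 161, 162, 162, 165, 189, 213, 222, 226, 225, 222, 217, 205, 188, 173, 156, 142, 146, 158, 161, 162, 161, 160, 160, 159, 160, 159, 160]
```

View pics/w7c.png

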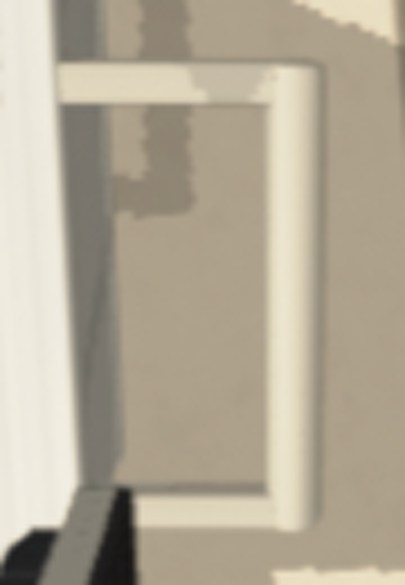

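```bash
python3 - <<'E'
from h import *
d=load("w7"); w=load("w1"); s=load("s1")
for r in (160,200,240):
    print(onz(d,(315.5,r),93).round(1))
a=onz(d,(315.6,149.5),93);b=onz(d,(315.2,252.2),93);print(a,b,(a+b)/2)
print("tri R", *tri((d,(315.6,149.5)),(w,(402.5,55.5)),(s,(225+672/4,180+221/4))))
print("tri L", *tri((d,(315.2,252.2)),(w,(396,128)),(s,(225+484/4,180+254/4))))
print("C",-d["R"].T@d["t"])
E
```

```text
[349.7 286.8  93. ]
[354.1 323.8  93. ]
[358.9 364.5  93. ]
[348.52353569 277.7043143   93.        ] [360.73764552 377.72221276  93.        ] [354.63059061 327.71326353  93.        ]
tri R [347.9828195  277.06343887  92.44126635] [0.9 0.6 0.4]
tri L [359.99775521 373.88167406  96.48521743] [1.7 1.1 2.4]
C [343.55355285 244.03861613 336.19588012]
```

Call:
drive_tool:
  plan:
    - [[-0.003, -0.002, 0.02], 0]
    - [[0, 0, 0.04], 0]
    - [[0, 0, 0.025], 0]
    - [[0, 0, 0.005], 0]
    - [[0, 0, 0], 0]
  fingers: 0.25

```text
clock: 12.25
position: [357.6, 329.6, 129.3]
ee_rot: [-0.665, 0.747, -0.0, -0.0]
contact_force: [0.2, 0.2, 0.2]
gripper_width: 31.8
```

```bash
python3 - <<'E'
from bench import arm
from h import *
s=arm.read_state();print(s["position"],s["ee_rot"],s["gripper_width"])
d=grab(arm,"wrist","w8");
for p in ([355,327,93],[361,377,93]): print(proj(d,p))
E
```

```text
[357.55086148 329.55814338 129.30308421] [-6.64629125e-01  7.47173399e-01 -1.94890645e-04 -1.21969357e-05] 31.77465081998288
[[321.17104156 240.79307556]]
[[320.60791882 308.05878696]]
```

View pics/w8.png

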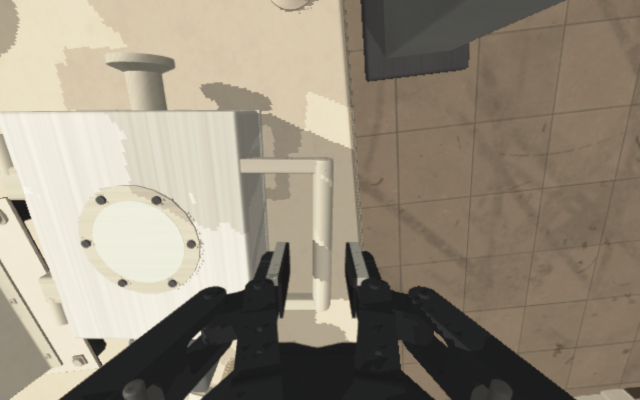

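The bar is at column 322, row 240, matching the prediction for (355, 327, 93). I'll correct by 2–3 mm, descend and grip.

Call:
drive_tool:
  plan:
    - [[0.0025, 0.0025, 0], 0]
    - [[0, 0, 0.012], 0]
    - [[0, 0, 0.012], 0]
    - [[0, 0, 0.006], 0]
    - [[0, 0, 0], 0]

```text
clock: 12.92
position: [354.0, 326.4, 98.5]
ee_rot: [-0.665, 0.747, -0.0, -0.001]
contact_force: [0.4, 1.1, -0.6]
gripper_width: 32.1
```

Call:
drive_tool:
  plan:
    - [[0, 0, 0], 0]
    - [[0, 0, 0], 0]
    - [[0, 0, 0], 0]
    - [[0, 0, 0], 0]
  fingers: 1

```text
clock: 13.42
position: [354.4, 327.0, 99.6]
ee_rot: [-0.665, 0.747, 0.0, 0.0]
contact_force: [1.0, -0.7, 0.7]
gripper_width: 9.8
```

```bash
python3 - <<'E'
from bench import arm
from h import *
s=arm.read_state();print(s["position"],s["ee_rot"],s["contact_force"],s["wrist_torque"],s["joints"])
d=grab(arm,"wrist","w9");d=grab(arm,"side","d9");crop(d,200,130,150,120,5,"d9c")
E
```

```text
[354.39967675 327.00292566  99.58855082] [-6.64609503e-01  7.47190761e-01  5.38252682e-05  4.14448329e-04] [ 0.97620062 -0.700202    0.68659566] [-0.04092049 -0.29653457 -0.01676814] [ 1.08310082e+00  3.30114290e-01 -5.41159086e-01  2.92428294e-04
 -6.98708553e-01 -1.20017867e+00]
```

View pics/w9.png

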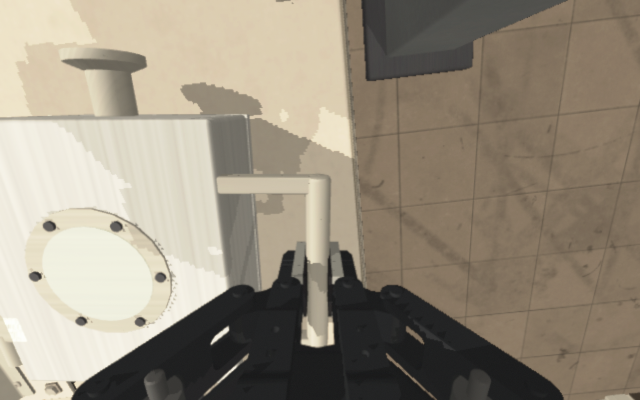

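View pics/d9c.png

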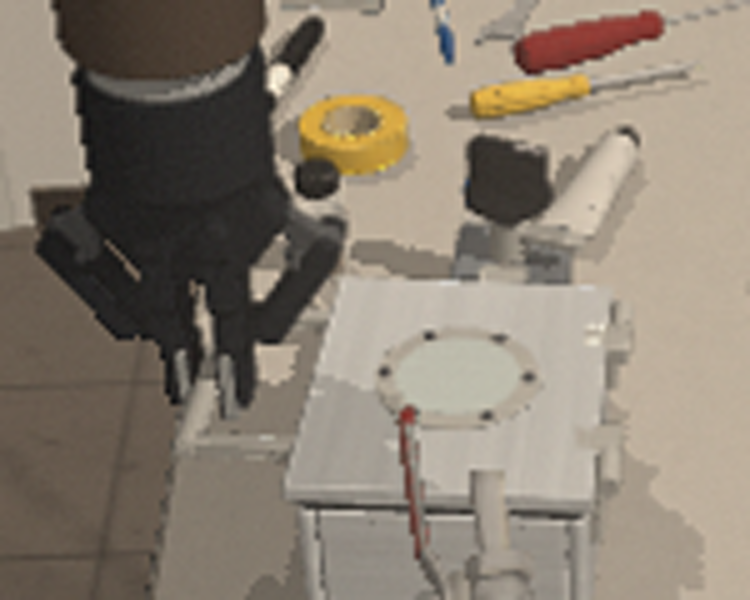

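```bash
python3 - <<'E'
from h import *
w=load("w1");s=load("s1");d=load("d1")
for n,uv in {"plate1":(252,201),"plate2":(228,97),"boxbot near":(221,213),"boxbot far":(187,100)}.items(): print(n,onz(w,uv,10).round(0))
# box top corners: scene (207,88) left-front,(300,80) right front; side (393,75)?,(462,105)
print(tri((s,(300,82)),(d,(393,76))),tri((s,(207,90)),(d,(415,76))))
print("jar",onz(s,(372,203),0))
L=177
for k in range(0,13):
    a=k/12*np.pi/2; print(k,round(L*(1-np.cos(a)),1),round(L*np.sin(a),1))
E
```

```text
plate1 [622. 488.  10.]
plate2 [627. 295.  10.]
boxbot near [689. 506.  10.]
boxbot far [700. 291.  10.]
(array([652.58160899, 323.04445465, 353.97079246]), array([23., 23.])) (array([749.87688047, 490.36528252, 316.08105331]), array([1.5, 1.5]))
jar [655.17259582 117.88568557   0.        ]
0 0.0 0.0
1 1.5 23.1
2 6.0 45.8
3 13.5 67.7
4 23.7 88.5
5 36.6 107.8
6 51.8 125.2
7 69.2 140.4
8 88.5 153.3
9 109.3 163.5
10 131.2 171.0
11 153.9 175.5
12 177.0 177.0
```

The bar is firmly held. Now the first part of the arc, to 22.5°.

Call:
drive_tool:
  plan:
    - [[0, -0.0004, -0.0116], 0]
    - [[0, -0.0011, -0.0115], 0]
    - [[0, -0.0019, -0.0114], 0]
    - [[0, -0.0026, -0.0113], 0]
    - [[0, -0.0034, -0.0111], 0]
    - [[0, -0.0041, -0.0108], 0]
    - [[0, 0, 0], 0]

```text
clock: 14.4
position: [367.3, 325.4, 168.0]
ee_rot: [-0.664, 0.747, 0.0, 0.0]
contact_force: [-5.3, 3.6, 0.1]
gripper_width: 10.1
```

```bash
python3 - <<'E'
from bench import arm
from h import *
s=arm.read_state();print(s["position"],s["ee_rot"],s["contact_force"],s["wrist_torque"],s["joints"])
d=grab(arm,"side","d10");crop(d,200,100,150,120,5,"d10c")
E
```

```text
[367.27667295 325.35869465 168.04625701] [-6.64481382e-01  7.47304648e-01  4.86854019e-04  1.39015293e-04] [-5.25955899  3.61849595  0.10141364] [ 0.92168769  1.36774743 -0.0078563 ] [ 1.05619600e+00  2.46514467e-01 -4.40574922e-01 -1.07595872e-03
 -8.83129171e-01 -1.17271015e+00]
```

View pics/d10c.png

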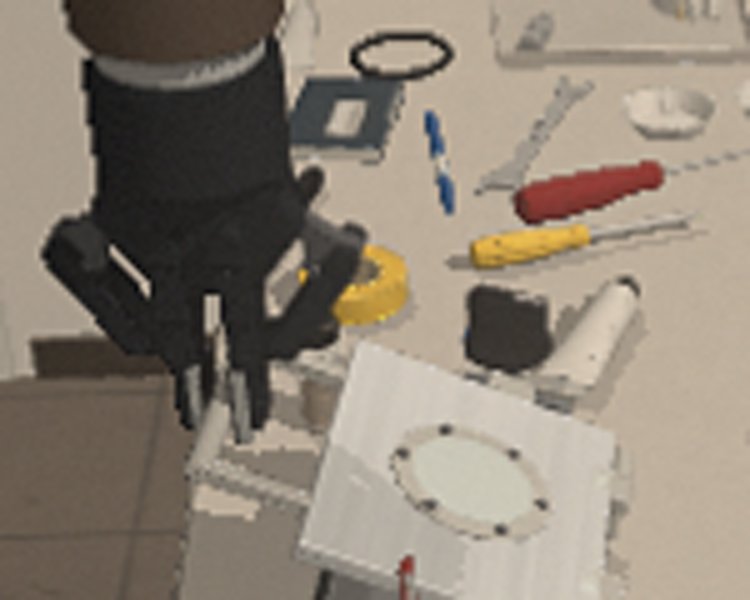

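Call:
drive_tool:
  plan:
    - [[0, -0.0048, -0.0105], 0]
    - [[0, -0.0055, -0.0102], 0]
    - [[0, -0.0061, -0.0098], 0]
    - [[0, -0.0068, -0.0094], 0]
    - [[0, -0.0074, -0.009], 0]
    - [[0, -0.0079, -0.0084], 0]

```text
clock: 15.2
position: [403.1, 321.0, 225.7]
ee_rot: [-0.665, 0.747, 0.002, -0.002]
contact_force: [-14.5, 4.9, 10.0]
gripper_width: 9.9
```

Call:
drive_tool:
  plan:
    - [[0, -0.0086, -0.008], 0]
    - [[0, -0.0089, -0.0073], 0]
    - [[0, -0.0094, -0.0068], 0]
    - [[0, -0.0098, -0.0061], 0]
    - [[0, 0, 0], 0]

```text
clock: 15.82
position: [441.8, 316.4, 257.0]
ee_rot: [-0.665, 0.747, -0.0, 0.001]
contact_force: [-11.4, 1.2, 16.3]
gripper_width: 9.7
```

```bash
python3 - <<'E'
from bench import arm
from h import *
s=arm.read_state();print(s["position"],s["ee_rot"],s["contact_force"],s["wrist_torque"],s["joints"])
d=grab(arm,"side","d11");crop(d,220,70,150,120,5,"d11c")
E
```

```text
[441.82338658 316.39797748 256.95151748] [-6.65016398e-01  7.46828341e-01 -1.01505013e-05  7.86666088e-04] [-11.38909315   1.20224343  16.26628133] [ 0.26022773  3.32404115 -0.03314747] [ 9.20100912e-01  2.44986079e-01 -1.93367331e-01  3.54837681e-04
 -1.13090258e+00 -1.03601600e+00]
```

View pics/d11c.png

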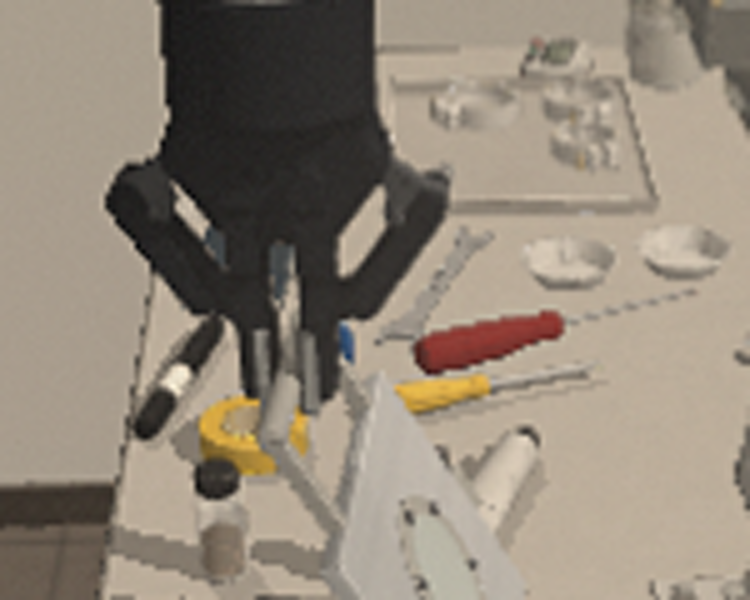

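```bash
python3 - <<'E'
from bench import arm
from h import *
s=arm.read_state();print(s["position"],s["joint_vel"].round(4),s["contact_force"])
d=grab(arm,"wrist","w11")
d=grab(arm,"scene","s11");crop(d,270,90,150,120,5,"s11c")
E
```

```text
[441.67352242 316.43224305 256.894185  ] [ 0.0025 -0.0037 -0.0068 -0.0004  0.0073 -0.0019] [-10.97614596  -0.1761281   16.49113111]
```

View pics/w11.png

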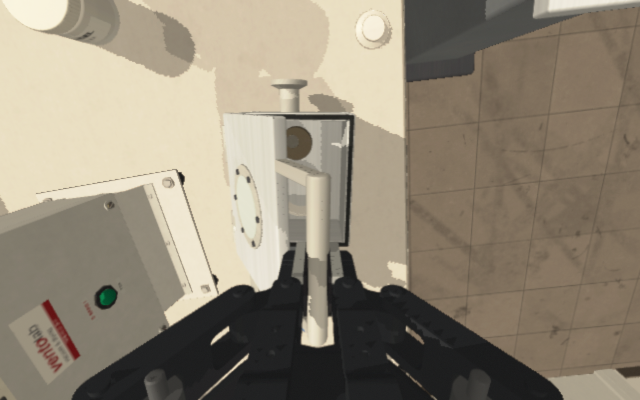

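View pics/s11c.png

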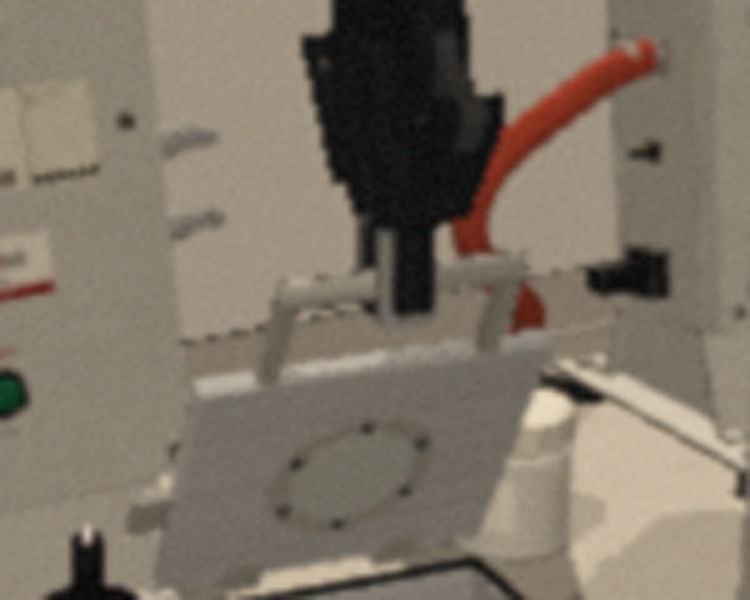

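```bash
python3 - <<'E'
from h import *
for t in ("w9","w11"):
    d=load(t); crop(d,280,165,80,100,6,t+"z")
a=cv2.imread("pics/w9z.png");b=cv2.imread("pics/w11z.png");cv2.imwrite("pics/cmp.png",cv2.resize(np.hstack([a,b]),(800,500)))
E
```

```text
(no output)
```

View pics/cmp.png

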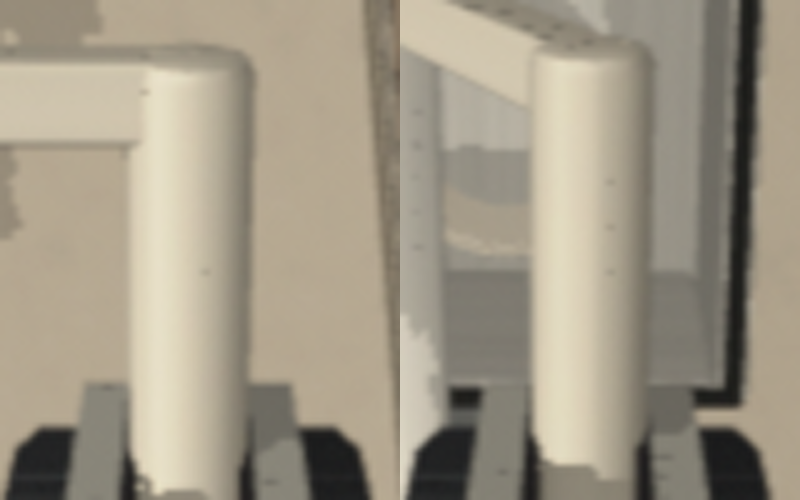

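```bash
python3 - <<'E'
from h import *
from scipy.spatial.transform import Rotation as Ro
q=[-6.64609503e-01,7.47190761e-01,5.4e-05,4.1e-04];p=np.array([354.4,327,99.59])
M=Ro.from_quat(q).as_matrix()
d=load("w9")
for dz in (6,8,10,12):
    o=[proj(d,p+M@np.array(v,float))[0] for v in ([50,0,dz],[30,-6,dz],[30,6,dz])]
    print(dz,np.round(o,1).tolist())
# now: triangulate bar ends at current pose from scene(s11) and wrist(w11), side(d11)
s=load("s11");sd=load("d11");w=load("w11")
print(s["R"]@[0,0,1],)
R_=tri((s,(270+520/5,90+264/5)),(sd,(220+275/5,70+432/5)),(w,(318.5,176)))
print("barR end",R_)
L_=tri((s,(270+285/5,90+292/5)),)if 0 else None
pn=np.array([441.7,316.4,256.9])
for dz in (6,8,10,12): print(dz,[proj(c,pn+M@np.array([50,0,dz]))[0].round(1).tolist() for c in (s,sd,w)])
E
```

```text
6 [[317.7, 178.0], [305.2, 218.5], [330.1, 218.6]]
8 [[317.7, 177.0], [305.3, 217.0], [330.0, 217.0]]
10 [[317.7, 176.0], [305.5, 215.5], [329.8, 215.5]]
12 [[317.7, 175.0], [305.7, 214.0], [329.6, 214.0]]
[-0.02022525 -0.9113756  -0.4110784 ]
barR end (array([436.15359854, 266.43399348, 246.81887314]), array([1.1, 1.5, 0.7]))
6 [[373.5, 140.5], [274.0, 154.8], [317.7, 178.1]]
8 [[373.5, 141.5], [274.1, 155.7], [317.7, 177.0]]
10 [[373.4, 142.5], [274.1, 156.6], [317.7, 176.0]]
12 [[373.4, 143.5], [274.2, 157.6], [317.7, 175.0]]
```

During the turn the bar rolled about 3–4 mm towards the fingertips: its triangulated height is 246.8, 10 mm ahead of the TCP. That is still well within the pads. I'll continue with a little extra lift.

Call:
drive_tool:
  plan:
    - [[0, -0.0102, -0.0059], 0]
    - [[0, -0.0106, -0.0053], 0]
    - [[0, -0.0109, -0.0046], 0]
    - [[0, -0.0111, -0.0038], 0]
    - [[0, -0.0113, -0.0031], 0]
    - [[0, 0, 0], 0]

```text
clock: 16.73
position: [496.4, 309.8, 278.1]
ee_rot: [-0.665, 0.747, -0.0, 0.001]
contact_force: [-4.5, 0.7, 8.4]
gripper_width: 9.6
```

```bash
python3 - <<'E'
from bench import arm
from h import *
s=arm.read_state();print(s["position"],s["contact_force"],s["wrist_torque"])
d=grab(arm,"side","d12");crop(d,230,60,150,120,5,"d12c")
E
```

```text
[496.43180712 309.80572754 278.09204249] [-4.47459782  0.66635513  8.35978225] [ 0.40289053  1.60059109 -0.0541486 ]
```

View pics/d12c.png

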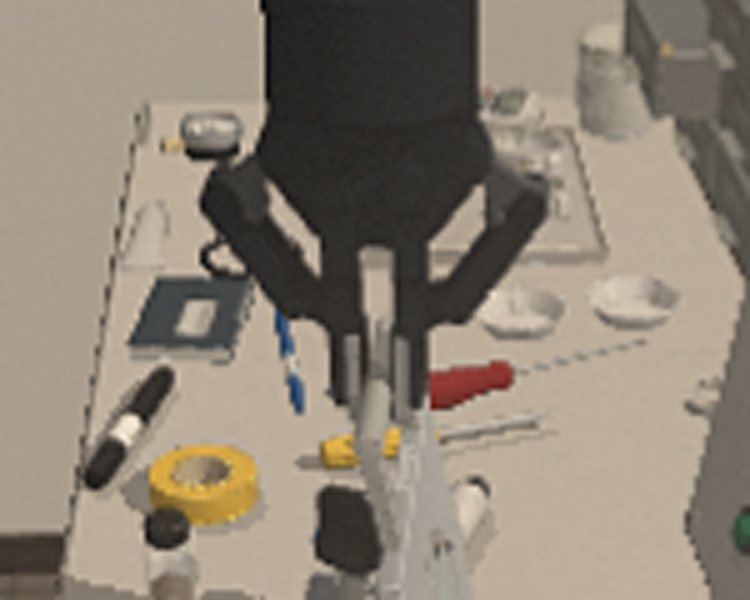

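Call:
drive_tool:
  plan:
    - [[0, -0.0112, -0.0018], 0]
    - [[0, -0.0108, -0.0012], 0]
    - [[0, -0.008, -0.0006], 0]
    - [[0, 0, 0], 0]
    - [[0, 0, 0], 0]

```text
clock: 17.4
position: [526.3, 306.2, 280.3]
ee_rot: [-0.665, 0.747, -0.001, 0.0]
contact_force: [-1.5, -0.1, 5.8]
gripper_width: 9.6
```

```bash
python3 - <<'E'
from bench import arm
from h import *
s=arm.read_state();print(s["position"],s["contact_force"],s["wrist_torque"])
d=grab(arm,"side","d13");crop(d,240,80,120,150,5,"d13c"); cv2.imwrite("pics/d13c.png",cv2.resize(cv2.imread("pics/d13c.png"),(480,600)))
d=grab(arm,"wrist","w13")
d=grab(arm,"scene","s13");crop(d,250,80,160,150,4,"s13c")
E
```

```text
[526.25267311 306.23452027 280.29148362] [-1.48527268 -0.09622052  5.83128267] [0.23513219 0.85533396 0.001075  ]
```

View pics/d13c.png

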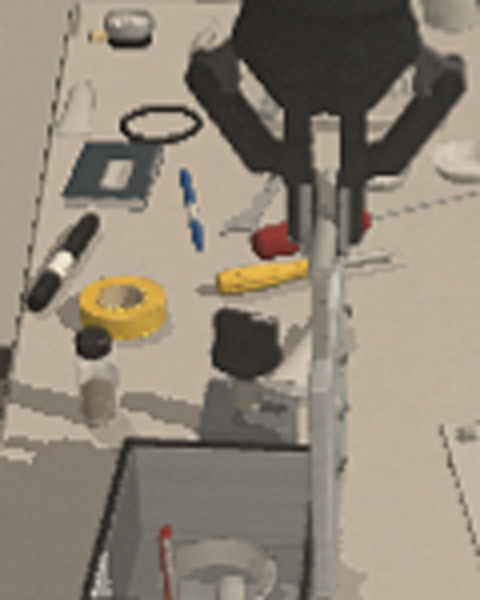

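View pics/w13.png

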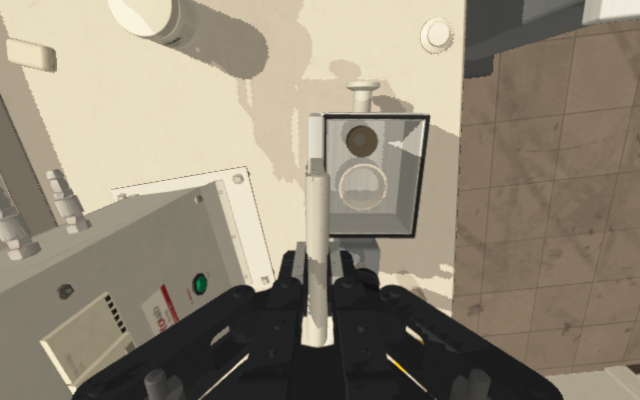

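View pics/s13c.png

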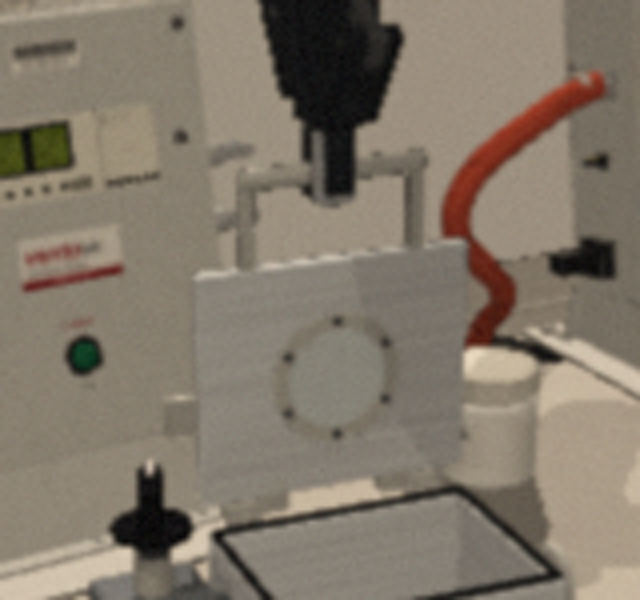

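```bash
python3 - <<'E'
from h import *
d=load("d13");crop(d,290,130,60,95,6,"d13z")
d=load("w13");crop(d,285,100,70,90,6,"w13z")
g=cv2.cvtColor(load("d13")["image"],cv2.COLOR_RGB2GRAY)
for r in range(174,232,6): print(r,g[r,308:336].tolist())
E
```

```text
174 [179, 186, 191, 195, 196, 195, 197, 199, 187, 126, 158, 159, 162, 166, 168, 148, 152, 153, 163, 178, 175, 175, 176, 176, 176, 175, 176, 177]
180 [113, 115, 114, 126, 124, 116, 116, 147, 144, 126, 137, 137, 141, 150, 154, 157, 178, 152, 138, 180, 177, 176, 176, 176, 177, 176, 177, 175]
186 [110, 111, 110, 115, 119, 107, 148, 181, 170, 123, 132, 134, 138, 147, 162, 150, 153, 152, 157, 179, 176, 178, 177, 177, 178, 179, 179, 179]
192 [59, 56, 58, 57, 54, 47, 45, 43, 47, 86, 142, 141, 141, 147, 164, 147, 135, 152, 164, 178, 176, 177, 180, 178, 179, 178, 178, 179]
198 [118, 119, 119, 117, 120, 119, 118, 118, 117, 112, 137, 141, 141, 146, 163, 141, 111, 143, 168, 179, 177, 178, 178, 179, 178, 177, 177, 177]
204 [123, 122, 121, 120, 122, 121, 121, 123, 119, 120, 130, 139, 140, 148, 164, 149, 151, 168, 179, 178, 178, 177, 176, 177, 177, 178, 177, 177]
210 [118, 119, 120, 118, 117, 119, 118, 121, 109, 67, 122, 135, 139, 147, 160, 146, 156, 180, 178, 177, 178, 179, 179, 179, 177, 179, 178, 179]
216 [108, 108, 108, 108, 103, 105, 107, 96, 60, 63, 106, 136, 136, 140, 150, 147, 154, 178, 177, 178, 178, 178, 176, 175, 181, 178, 177, 177]
222 [150, 116, 110, 111, 111, 110, 113, 100, 50, 68, 119, 139, 137, 142, 149, 150, 153, 158, 157, 157, 162, 178, 181, 180, 179, 177, 177, 175]
228 [110, 111, 109, 113, 133, 130, 114, 49, 56, 87, 122, 148, 151, 153, 155, 149, 157, 155, 154, 155, 157, 161, 180, 179, 180, 178, 178, 178]
```

View pics/d13z.png

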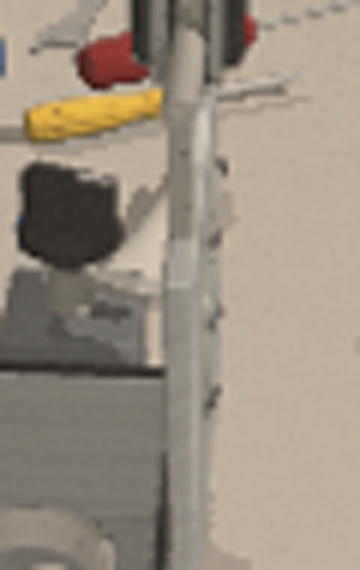

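View pics/w13z.png

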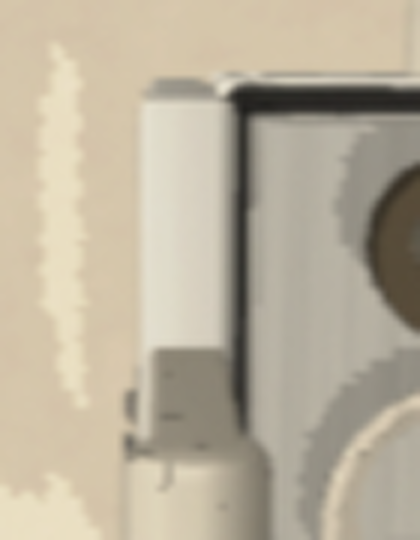

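```bash
python3 - <<'E'
from h import *
d=load("d13")
xc=np.array([.9932,-.1167,0]);yc=np.array([.1167,.9932,0]);
FR=np.array([391.9,247.5,98])
H=np.array([530.5,304.5,93])
def onp(d,uv,p=FR,n=yc):
    c,v=ray(d,uv); X=c+v*((p-c)@n)/(v@n); return np.array([(X-H)@xc,X[2]-93])
for nm,pts in {"L":[(317.4,180),(317.4,192),(317.7,216),(317.7,222)],"R":[(322.7,180),(322.7,192),(322.6,204),(322.5,216),(322.4,222)]}.items():
    Q=np.array([onp(d,p) for p in pts]); print(nm,Q.round(1).tolist()); f=np.polyfit(Q[:,1],Q[:,0],1); print(" tilt deg from vertical (neg = leaning front)",np.degrees(np.arctan(f[0])), "u at z0",f[1])
# bar right end
w=load("w13");s=load("s13")
print(tri((s,(250+420/4,80+158/4)),(w,(285+200/6,100+445/6)),(d,(290+185/6,130+98/6))))
# what pixel column a vertical lid would show
for u in (-10,-5,0,5):
    for z in (20,132): print(u,z,proj(d,FR+xc*((H-FR)@xc+u)+np.array([0,0,z-5])).round(1))
E
```

```text
L [[-7.4, 121.1], [-7.4, 93.6], [-6.9, 35.1], [-6.9, 19.6]]
 tilt deg from vertical (neg = leaning front) -0.32439235267975614 u at z0 -6.777915931248218
R [[2.5, 121.5], [2.6, 94.1], [2.6, 65.4], [2.6, 35.5], [2.5, 20.1]]
 tilt deg from vertical (neg = leaning front) -0.01776281649798121 u at z0 2.5816165372043196
(array([521.0085874 , 255.74733361, 271.49459095]), array([0.6, 1.1, 1.5]))
-10 20 [[316.2 221.8]]
-10 132 [[316. 175.]]
-5 20 [[318.7 221.9]]
-5 132 [[318.7 175.1]]
0 20 [[321.2 222. ]]
0 132 [[321.4 175.2]]
5 20 [[323.7 222.1]]
5 132 [[324.1 175.3]]
```

By the arm's own travel the bar is about 4 mm (1.3°) short of the 177 mm it must cover. The side view reads 0.2–0.7° short. I'll advance 3 mm and measure again.

Call:
drive_tool:
  plan:
    - [[0, -0.002, 0], 0]
    - [[0, -0.001, 0], 0]
    - [[0, 0, 0], 0]
    - [[0, 0, 0], 0]

```text
clock: 18.05
position: [528.9, 305.9, 280.3]
ee_rot: [-0.665, 0.747, -0.0, 0.0]
contact_force: [-2.2, 0.7, 5.0]
gripper_width: 9.9
```

```bash
python3 - <<'E'
from bench import arm
from h import *
s=arm.read_state();print(s["position"],s["contact_force"],s["wrist_torque"],s["gripper_width"])
d=grab(arm,"side","d14");w=grab(arm,"wrist","w14");sc=grab(arm,"scene","s14")
crop(d,290,130,60,95,6,"d14z");crop(w,285,100,70,90,6,"w14z");crop(sc,250,80,160,150,5,"s14z")
g=cv2.cvtColor(d["image"],cv2.COLOR_RGB2GRAY).astype(float)
for r in range(178,232,5): print(r,g[r-1:r+2,312:330].mean(0).round().astype(int).tolist())
E
```

```text
[528.87290929 305.91773404 280.3208739 ] [-2.21180597  0.70071095  5.04785464] [ 0.30724186  1.08923094 -0.04787441] 9.917312482908896
178 [138, 154, 153, 159, 161, 142, 122, 150, 152, 155, 156, 152, 148, 172, 155, 178, 177, 175]
183 [117, 113, 147, 180, 179, 170, 127, 137, 138, 140, 147, 153, 139, 138, 140, 162, 178, 176]
188 [116, 105, 139, 182, 180, 170, 126, 137, 139, 142, 149, 152, 132, 153, 157, 179, 178, 179]
193 [104, 98, 99, 99, 97, 89, 111, 139, 135, 143, 147, 152, 130, 143, 151, 181, 178, 178]
198 [120, 120, 120, 119, 117, 108, 119, 140, 139, 142, 148, 153, 124, 122, 161, 180, 178, 177]
203 [121, 120, 121, 122, 119, 98, 99, 137, 132, 142, 149, 156, 149, 163, 181, 178, 177, 178]
208 [119, 120, 120, 120, 105, 59, 90, 138, 136, 139, 145, 155, 153, 173, 178, 177, 178, 178]
213 [119, 118, 119, 116, 93, 53, 91, 142, 142, 143, 148, 156, 151, 167, 178, 177, 177, 177]
218 [111, 111, 112, 106, 53, 55, 94, 140, 139, 143, 148, 155, 151, 174, 179, 179, 178, 179]
223 [111, 111, 109, 90, 51, 68, 116, 138, 138, 142, 150, 159, 152, 157, 156, 156, 158, 166]
228 [133, 131, 107, 49, 58, 92, 123, 135, 139, 138, 141, 152, 156, 155, 155, 155, 156, 159]
```

View pics/w14z.png

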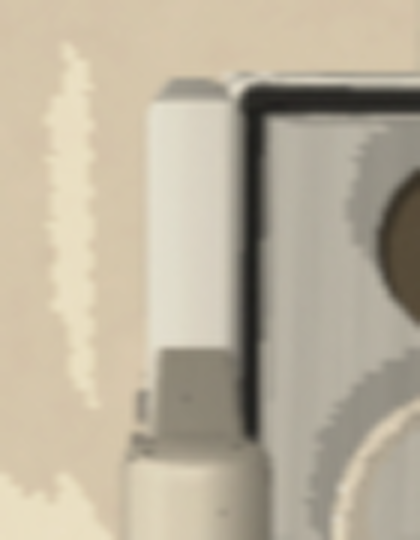

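View pics/d14z.png

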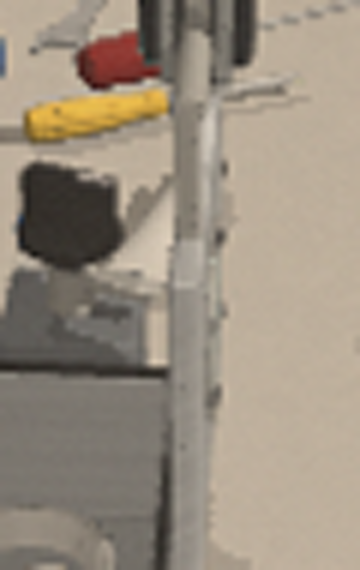

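View pics/s14z.png

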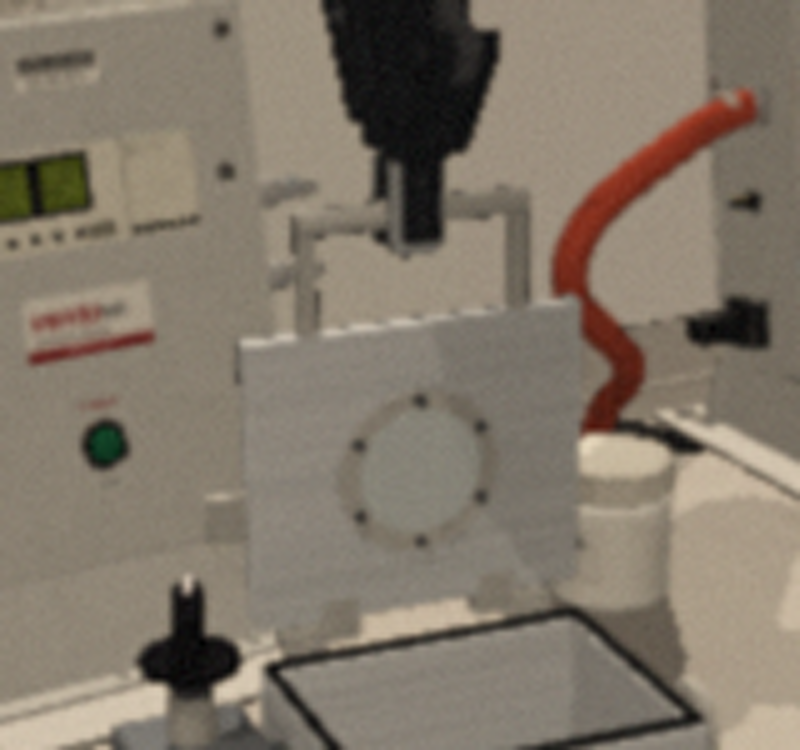

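```bash
python3 - <<'E'
from h import *
xc=np.array([.9932,-.1167,0]);H=np.array([530.2,306.3,93])
for t,top,bot,row in (("w13",(145,229),(153,214),(99,81)),("w14",(150,239),(161,227),(99,81))):
    w=load(t); S=lambda u,v:(285+u/6,100+v/6)
    for nm,c,z,r in (("top",top,225,row[0]),("bot",bot,97,row[1])):
        print(t,nm,[((onz(w,S(x,r),z)-H)@xc).round(1) for x in c], onz(w,S(c[0],r),z).round(0))
    print(" nadir px",proj(w,-w["R"].T@w["t"]-np.array([0,0,300])).round(1))
for t in("w13","w14"):
    w=load(t);x=[(317.0,210)]
    g=cv2.cvtColor(w["image"],cv2.COLOR_RGB2GRAY)
    for r in (112,114,115,118,125,140): print(t,r,g[r,303:332].tolist())
E
```

```text
w13 top [np.float64(1.2), np.float64(-7.2)] [522. 231. 225.]
w13 bot [np.float64(3.5), np.float64(-7.0)] [525. 231.  97.]
 nadir px [[317.7 107.8]]
w14 top [np.float64(3.3), np.float64(-5.5)] [525. 230. 225.]
w14 bot [np.float64(4.8), np.float64(-6.7)] [526. 231.  97.]
 nadir px [[317.5 107.9]]
w13 112 [199, 199, 200, 200, 199, 200, 199, 197, 195, 194, 194, 194, 193, 193, 194, 196, 199, 206, 204, 189, 173, 172, 181, 193, 199, 183, 167, 164, 165]
w13 114 [199, 199, 200, 199, 198, 197, 190, 175, 158, 153, 150, 149, 149, 146, 146, 146, 148, 166, 209, 223, 187, 123, 92, 83, 82, 89, 96, 96, 99]
w13 115 [199, 199, 200, 199, 198, 188, 176, 170, 160, 156, 154, 153, 151, 151, 149, 148, 148, 156, 194, 188, 108, 56, 44, 44, 44, 45, 47, 47, 47]
w13 118 [199, 199, 199, 199, 196, 208, 221, 220, 217, 216, 215, 213, 210, 208, 207, 206, 206, 204, 195, 171, 130, 73, 36, 39, 50, 54, 55, 55, 59]
w13 125 [199, 199, 199, 199, 197, 209, 221, 220, 219, 217, 217, 214, 212, 210, 208, 207, 206, 205, 194, 169, 138, 95, 51, 96, 139, 160, 175, 178, 180]
w13 140 [199, 198, 199, 199, 198, 209, 221, 220, 219, 218, 2
[... 290 characters left out ...]
199, 193, 178, 158, 152, 151, 149, 147, 147, 146, 146, 146, 164, 197, 216, 190, 129, 98, 86, 86, 92, 96]
w14 115 [199, 199, 199, 199, 199, 199, 199, 196, 185, 167, 157, 155, 154, 153, 151, 149, 148, 147, 145, 152, 189, 193, 127, 65, 48, 45, 45, 46, 48]
w14 118 [199, 199, 199, 199, 199, 199, 208, 218, 221, 218, 217, 216, 215, 211, 209, 208, 207, 206, 205, 197, 176, 134, 79, 39, 32, 35, 46, 53, 55]
w14 125 [197, 199, 199, 199, 200, 197, 208, 220, 220, 219, 219, 217, 215, 213, 211, 209, 208, 207, 206, 196, 173, 143, 100, 43, 35, 62, 118, 161, 175]
w14 140 [200, 199, 199, 199, 198, 197, 206, 219, 221, 219, 219, 217, 215, 213, 212, 210, 208, 207, 207, 195, 169, 136, 94, 41, 43, 97, 140, 162, 176]
```

Three readings now agree on the lid being within about 0.5° of upright: arm travel 0.4° short, wrist view 0.2–0.4° short, side view about 0°. One last small nudge and a final check.

Call:
drive_tool:
  plan:
    - [[0, -0.001, 0], 0]
    - [[0, 0, 0], 0]
    - [[0, 0, 0], 0]
    - [[0, 0, 0], 0]

```text
clock: 18.7
position: [529.8, 305.8, 280.4]
ee_rot: [-0.665, 0.747, -0.0, 0.0]
contact_force: [-3.2, 1.3, 7.1]
gripper_width: 10.0
```

```bash
python3 - <<'E'
from bench import arm
from h import *
s=arm.read_state();print(s["clock"],s["position"],s["contact_force"],s["gripper_width"],s["joint_vel"].round(4))
print("short by mm",177-(s["position"][0]-354.4)/.9932)
sc=grab(arm,"scene","s15");cv2.imwrite("pics/fin.png",sc["image"][60:340,150:470,::-1].repeat(2,0).repeat(2,1))
a=load("s1")["image"].astype(int);b=sc["image"].astype(int)
# vials/flange/jar patches before vs after
for n,(x,y,w,h) in {"vialA":(236,245,22,30),"vialB":(244,270,22,40),"flange":(425,250,24,16)}.items(): print(n,np.abs(a[y:y+h,x:x+w]-b[y:y+h,x:x+w]).mean().round(1))
E
```

```text
18.7 [529.78316922 305.82672422 280.36447857] [-3.19539062  1.26576503  7.06321602] 10.001563205995287 [ 0.001   0.0017 -0.0014 -0.0025  0.001  -0.0007]
short by mm 0.41605998744566364
vialA 5.7
vialB 4.9
flange 6.3
```

View pics/fin.png

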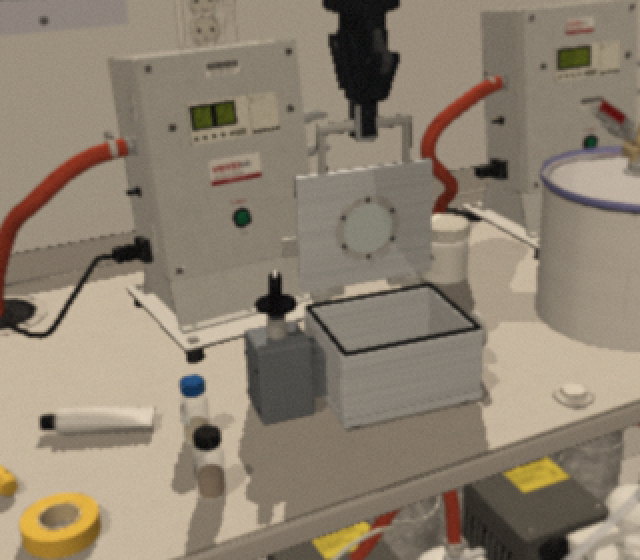

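The final view shows the lid upright and gripped, the knob up and turned, and the vials, flange and jar where they were. I'll hand the job in.

```bash
python3 -c "
from bench import arm
print(arm.job_done())"
```

```text
the job is handed in; nothing more can be done
None
```

The latch is open and the lid stands upright, still gripped. I handed the job in at about 18.8 s on the robot's clock.

- **Latch:** I gripped the knob's bar and pressed it down until it bottomed out: 11.6 mm measured, with 11 N against a 5.5 N spring. Keeping it down, I turned it anticlockwise 1.27 rad by the wrist joint, to the end stop, which I felt as 0.9 N m. I then let it rise and released it. Later pictures show it up and turned, with the tongue clear of the lid's tab.
- **Lid:** I gripped the bar and swung the lid along its arc to upright. The gripper is still closed on the bar at 10 mm opening, the arm is at rest, and the force on the tool is about 8 N.

**Last checks**
- **Angle:** By arm travel the bar ends 0.4 mm (0.1°) short of straight over the hinge. Before the last 1 mm nudge, the wrist view read 0.2–0.4° short and the side view about 0°. I did not measure the angle in the pictures again after that nudge.
- **Disagreement:** During the swing the bar rolled about 3–4 mm along the pads towards the fingertips. It pushed back on the tool with up to about 20 N, so I raised the rest of the arc to ease it. The grip held throughout.
- **Surroundings:** The vials and the flange look unmoved in before-and-after patches of the scene view. The jar I checked only by eye, and it looks in place.

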